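Find the high spot of a wheel with a plunger indicator

ROBOT

A 6-joint arm with a two-finger parallel gripper is mounted at the origin on a cart in front of the work surface, level with it; the furniture and walls round the work are solid. World frame = base frame: x ahead of the robot, y to its left, z up, the work surface at z = 0. Lengths are in mm, angles in rad, forces in N, time in s.
With the tool pointing down it reaches from about 275 to 750 mm from the base axis. Payload 10.2 kg.
Tool frame: the origin (TCP) lies at the very end of the fingers, on their centre line; the grasp point (between the pads) lies 19 mm behind it; z points along the fingers, y is the line along which they close (so a half turn about z gives the same grasp; the last joint's range is limited). The gripper opens to 85 mm and grips with 20 to 120 N. Pads are 22 mm wide; open, the fingers measure 114 mm over their backs; the gripper's body (76 mm by 85 mm) begins 54 mm behind the grasp point. The pads swing forward as they close: fully open they stand 13 mm farther back than shut.
Start: joints at [-1.425, 0.313, 1.498, -0, 1.331, -0.223], TCP at [189.248, -489.71, 194.094] pointing down, gripper open.
Joint ranges: [-2.94, 2.94], [-0.97, 2.17], [0.19, 2.56], [-1.23, 4.37], [0.02, 3.11], [-2.88, 2.88]. Speed limits (rad/s): [2.39, 2.39, 3.01, 3.14, 3.14, 3.14].

INTERFACE

Orientations are given as a unit quaternion [w, x, y, z].
In Python, from rig import * gives the robot as it stands. The module is installed in compiled form; this text tells all that it offers.
- The arm moves only by the shell command python3 -m crank 'ROWS' [FORCE]. ROWS is JSON, a list that holds one entry, the list of rows, each a list of 7 numbers: the shift along the tool's x, y, z in units of 25 mm (1.0 is 25 mm), then the turn, a rotation vector about the tool's x, y, z in units of 8 degrees (1.0 is 8 degrees), then the finger opening in mm, from 0 to 85.4. A call has exactly 8 rows; each row shifts and turns the commanded pose from where the row before left it, along the tool's axes as they then stand; what a row does not reach is not made up. A row lasts 1/10 s, in which the tool goes at most 50 mm and 8.59 degrees, less where a joint would pass 70% of its speed; a pose out of reach is approached as far as the arm can. A call is refused whole if a number of a shift passes 1 or a number of a turn 1, either way. A call with a gripper value outside its range is refused whole. The fingers move at their own pace and stop on an object; FORCE is the grip in N (left out, the last holds). Time passes only in rows, so rows that do not move let the fingers close, or fill a call up. It gives the time, the measured TCP pose, the force, the opening and the grip force at its end, in the units of the state.
- sense(): the state, without advancing time (a new reading comes with each control period).
- capture(name): name is "side" or "top" or "wrist"; returns the picture (384x512x3 uint8, blue, green, red); there is no depth.
- camera_model(name): a dict with "fx", "fy", "cx", "cy" (pixels), "world_from_camera" (4x4, takes a point from camera to world coordinates); the wrist camera has in their place "T_tool_cam" (4x4, takes a point from camera to tool coordinates, whose origin is the TCP and whose axes are the flange's). Camera axes: x right, y up, looking along -z (the intrinsics and any distortion apply to the point x, -y, -z); pixel columns grow to the right and rows downward; lengths in mm; the calibration is good to about 2 mm. A picture is of the moment at which its call begins: read the wrist's pose just before it. camera_model takes no time and is no camera call.
- finish_job(): hands the job in; it is judged then, once.
The state is a dict: "time_s": time; "joints": joint angles; "dq": joint speeds; "tau": joint torques, N m; "eef_pos": TCP position; "ee_rot": TCP orientation; "force": force on the tool from outside, world axes, zero at the start; "wrist_torque": the same for the moment, N m; "grip_width": opening from 0.0 (shut) to 1.0 (fully open); "grip_force": force on a finger pad.
Only numpy, scipy, OpenCV 4.12 (cv2) and the standard library are available. Lean on these libraries where they do the work, as an engineer would, in place of code of your own. Each camera call takes 0.05 s, during which the arm holds its last target. There are 200 camera calls.

TASK

Check the wheel on the small test stand for its high spot: slide the dial indicator by its blue post towards the wheel until its sprung plunger is pressed against the hidden rim and the hand stands in the green sector, then turn the wheel by its crank with the plunger riding on the rim, and leave the wheel standing with the one highest spot of the rim under the plunger (the highest dial reading of the whole turn; there is a second, lower bump), indicator still pressed on. Never let the hand run into the red sector, let go of everything at the end, and leave the other things on the bench where they are.

Things in the scene. Friction and masses are not known exactly. Their poses are not given: they have to be found in the camera images.
- spindle (a point): point on the vertical, fixed axis of the wheel, at plunger height, 42 mm above the bench. Fixed to the test stand (grey base plate 300 x 116 x 12 mm, fixed to the bench). Its x axis points level from the wheel axis along the base plate to the indicator (the plate reaches from x = -60 to +240 mm), z up
- crank_sleeve: upright crank handle of the wheel: black sleeve of 14 mm diameter, 61 to 101 mm above the bench, spinning freely on a pin 34 mm from the wheel axis; origin on its axis, 82 mm above the bench (its own yaw means nothing). Nothing else on the wheel is higher than 61 mm. The wheel turns endlessly both ways and stays where it is left (friction about 0.04 N m; grip it firmly)
- wheel_top (a point): point on the wheel axis, 56 mm above the bench, at the top of the white cover plate (96 mm diameter); it does not turn. The rim hidden below, 34 to 50 mm above the bench, has radius 40 mm but for one smooth high spot of 3 mm (26 degrees to either side) and one bump of 1.5 mm (19 degrees to either side), 143 degrees anticlockwise of the peak. How it stands to the crank is unknown
- grip_post (a point): point on the blue post of the indicator carriage, 82 mm above the bench; the post is 20 x 20 mm, square to the stand, its top 96 mm above the bench. The carriage carries a dial of 58 mm diameter, top 54 mm above the bench, face up. x axis as spindle
- carriage (a joint): slide of the indicator carriage (m), 0 to 0.035, growing towards the wheel. It stays where it is left (about 9 N of friction). The plunger just touches the round part of the rim at 0.020
- plunger: the sprung plunger, a steel pin of 5 mm with an 8 mm ball tip, 42 mm above the bench; origin at the very tip, x axis as spindle. It points to the wheel axis, and is pressed back by up to 8 mm: 0.6 N free, 0.6 N more per mm
- dial_hand (a joint): angle of the black hand of the dial (rad), 0.6 rad per mm of plunger travel, 0 with the plunger free, clockwise seen from above. At 0 the hand points to the wheel. Green sector: 0.6 to 2.1 rad (1 to 3.5 mm); red sector: above 4.2 rad (7 mm). Black ticks every mm
- pink_block: bystander: pink wax block, 22 x 46 x 23 mm
- molar: bystander: white carved molar on a small base, 48 mm tall
- bottle: bystander: amber dropper bottle, 102 mm tall
- marker_blue: bystander: blue and white marker lying down, 135 mm long
- eraser_blue: bystander: dark blue and white eraser, 19 x 42 x 12 mm
- lined_block: bystander: white block with black lines, 22 x 46 x 21 mm

How it is judged (in metres and radians):
On the way:
1. the plunger is pressed against the rim with the dial hand in the green sector (value of joint dial_hand between 0.55 and 2.2 rad and contact force between plunger and anything else above 0.3 N), for 0.2 s.
At the end, for the whole second after the job is handed in: the wheel is at rest with the highest spot of the rim under the plunger (tip more than 42.3 mm from the wheel axis: within 0.7 mm of the peak, about 12 degrees either side); the plunger bears on the rim with over 0.5 N and the hand reads over 1.5 mm (0.9 rad), below the red sector (x of plunger in the frame of spindle above 0.0423 m and value of joint dial_hand between 0.9 and 4.2 rad and contact force between plunger and anything else above 0.5 N and linear speed of crank_sleeve below 0.003 m/s); the robot touches nothing.
It fails at once if the dial hand runs into the red sector (above 7 mm, 4.2 rad) (value of joint dial_hand above 4.25 rad).
It fails at once if the plunger is pressed with more than 9 N (contact force between plunger and anything else above 9 N).
It fails at once if a bystander is moved by more than 20 mm (distance of any of pink_block, molar, bottle, marker_blue, eraser_blue, lined_block from where it was at the start of the episode above 0.02 m).
It also fails if it takes over 72 s, if anything falls off the work surface, if the arm or the gripper's body presses on something with over 40 N, if the wrist force passes 120 N, or if a joint passes its speed limit or range.

## Working session

There is one attempt and no reset: what is moved stays moved. The work goes in short steps, Python scripts to look and compute and a shell command to move; the robot and the scene stay as the last step left them, time stands still between calls to the robot, and variables do not carry over. Pictures are saved under pics/ and viewed, at most 10 in all, crops included, and the job is handed in when it is done.

```bash
mkdir -p pics; cat > h.py <<'E'
from rig import *
import numpy as np, cv2
from scipy.spatial.transform import Rotation as R
def ray(name,u,v):
    m=camera_model(name)
    if name=="wrist":
        s=sense(); q=s["ee_rot"]; T=np.eye(4); T[:3,:3]=R.from_quat([q[1],q[2],q[3],q[0]]).as_matrix(); T[:3,3]=s["eef_pos"]
        M=T@np.array(m["T_tool_cam"])
    else: M=np.array(m["world_from_camera"])
    d=np.array([(u-m["cx"])/m["fx"],-(v-m["cy"])/m["fy"],-1.])
    return M[:3,3],M[:3,:3]@d
def atz(name,u,v,z):
    o,d=ray(name,u,v); return o+d*(z-o[2])/d[2]
E
python3 - <<'E'
from h import *
a=capture("top"); b=capture("side")
cv2.imwrite("pics/top.png",cv2.resize(a,(800,600),interpolation=cv2.INTER_CUBIC)); cv2.imwrite("pics/side.png",b)
print(sense()); print(camera_model("top")); print(camera_model("wrist"))
E
```

```text
{'time_s': 0.1, 'joints': array([-1.42540000e+00,  3.13408045e-01,  1.49835870e+00,  2.71899228e-05,
        1.33104334e+00, -2.23380587e-01]), 'dq': array([-0.00021667, -0.00059841, -0.00172262, -0.00028562, -0.00122345,
       -0.00094327]), 'tau': array([ 1.69384686e-03, -4.12895823e+01, -2.60146308e+01, -2.47175503e-04,
        2.99463398e-03, -8.32423495e-06]), 'eef_pos': array([ 189.2129781 , -489.41565503,  193.58608839]), 'ee_rot': array([-6.07739377e-04,  9.83048969e-01,  1.83342175e-01,  3.69232471e-05]), 'force': array([0.20496964, 0.06860531, 0.6485462 ]), 'wrist_torque': array([-0.04461088,  0.0082563 , -0.00246453]), 'grip_force': 0.0, 'grip_width': 0.9998509767287829}
{'fx': 353.9045875132116, 'fy': 353.9045875132116, 'cx': 259.4052659475607, 'cy': 193.4829470929583, 'world_from_camera': array([[-5.21155985e-03,  9.92923097e-01, -1.18644689e-01,
         4.01439741e+02],
       [-9.99986046e-01, -5.27727859e-03, -2.39746660e-04,
        -7.93567948e+01],
       [-8.64171073e-04,  1.18641784e-01,  9.92936745e-01,
         1.27979738e+03],
       [ 0.00000000e+00,  0.00000000e+00,  0.00000000e+00,
         1.00000000e+00]])}
{'fx': 284.7388639732502, 'fy': 284.7388639732502, 'cx': 257.27714047232934, 'cy': 195.0987221774045, 'T_tool_cam': array([[ 4.62509317e-04,  9.54703024e-01,  2.97559948e-01,
         7.58283785e+01],
       [ 9.99999810e-01, -5.62461933e-04,  2.50285294e-04,
        -3.18509467e-01],
       [ 4.06314270e-04,  2.97559776e-01, -9.54703103e-01,
        -1.79168902e+02],
       [ 0.00000000e+00,  0.00000000e+00,  0.00000000e+00,
         1.00000000e+00]])}
```

View pics/top.png

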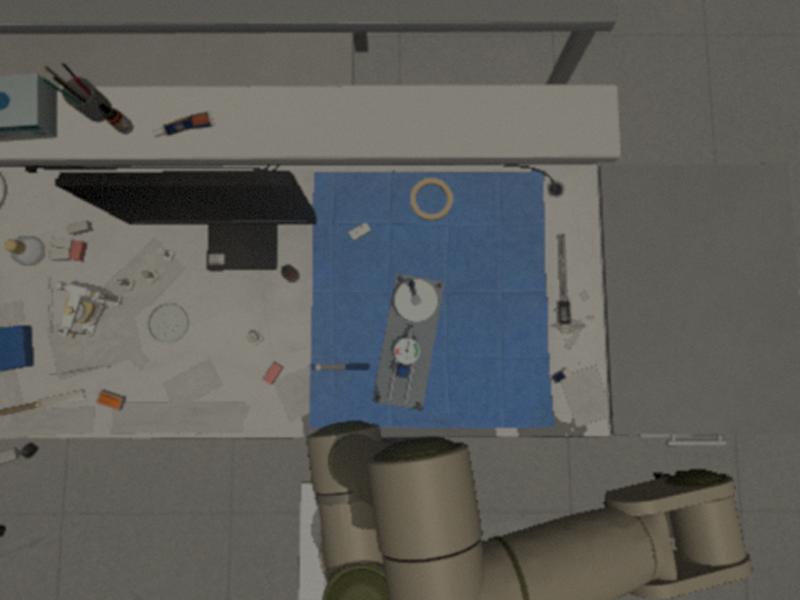

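View pics/side.png

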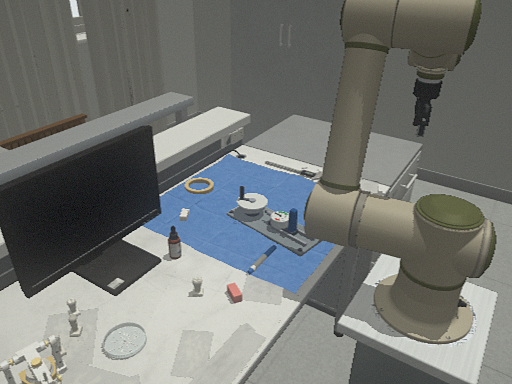

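The top view shows the wheel at about (416,299) and the post at about (402,368) in the enlarged picture. The plate runs towards the robot, with the crank at about (410,288). The side view shows an open approach from above.

```bash
python3 - <<'E'
from h import *
k=512/800
w=atz("top",416*k,299*k,56);p=atz("top",402*k,368*k,96);c=atz("top",409*k,283*k,101)
print(w,p,c,np.linalg.norm(p-w),np.degrees(np.arctan2(*(p-w)[1::-1])))
# target view pose: TCP 130mm above the mid point, camera on +tool x
s=sense();q=s["ee_rot"];Rm=R.from_quat([q[1],q[2],q[3],q[0]]);print(Rm.as_matrix().round(3))
print("tool shift to mid",Rm.inv().apply(np.array([*((w+p)/2)[:2],250])-s["eef_pos"])/25)
E
```

```text
[ 554.99411286 -102.91902661   56.        ] [402.30474261 -71.27883714  96.        ] [584.19160728 -87.2227275  101.        ] 160.98181690987852 168.2928971133447
[[ 0.933  0.36  -0.   ]
 [ 0.36  -0.933  0.001]
 [ 0.    -0.001 -1.   ]]
tool shift to mid [ 16.6006894  -10.84012205  -2.23884774]
```

```bash
M="python3 -m crank"
$M '[[[1,-0.65,-0.28,0,0,0,85],[1,-0.65,-0.28,0,0,0,85],[1,-0.65,-0.28,0,0,0,85],[1,-0.65,-0.28,0,0,0,85],[1,-0.65,-0.28,0,0,0,85],[1,-0.65,-0.28,0,0,0,85],[1,-0.65,-0.28,0,0,0,85],[1,-0.65,-0.28,0,0,0,85]]]'
$M '[[[1,-0.7,0,0,0,0,85],[1,-0.7,0,0,0,0,85],[1,-0.7,0,0,0,0,85],[1,-0.7,0,0,0,0,85],[1,-0.7,0,0,0,0,85],[1,-0.7,0,0,0,0,85],[1,-0.7,0,0,0,0,85],[1,-0.7,0,0,0,0,85]]]'
$M '[[[0,0,0,0,0,1,60],[0,0,0,0,0,1,60],[0,0,0,0,0,1,60],[0,0,0,0,0,1,60],[0,0,0,0,0,0,60],[0,0,0,0,0,0,60],[0,0,0,0,0,0,60],[0,0,0,0,0,0,60]]]'
python3 - <<'E'
from h import *
print(sense()["eef_pos"])
a=capture("wrist"); cv2.imwrite("pics/w1.png",cv2.resize(a,(800,600),interpolation=cv2.INTER_CUBIC))
E
```

```text
time_s: 0.9
eef_pos: [329.4, -295.1, 250.2]
ee_rot: [-0.0, 0.983, 0.183, -0.0]
force: [0.9, -0.7, -0.5]
grip_width: 0.994
grip_force: 0.0
time_s: 1.7
eef_pos: [465.4, -92.4, 249.8]
ee_rot: [-0.0, 0.983, 0.183, -0.0]
force: [0.6, -0.5, 0.8]
grip_width: 0.995
grip_force: 0.0
time_s: 2.5
eef_pos: [465.0, -93.7, 250.0]
ee_rot: [-0.0, 0.996, -0.094, -0.0]
force: [-0.1, 0.7, 0.9]
grip_width: 0.703
grip_force: 0.0
[464.98810317 -93.67475135 250.04354043]
```

View pics/w1.png

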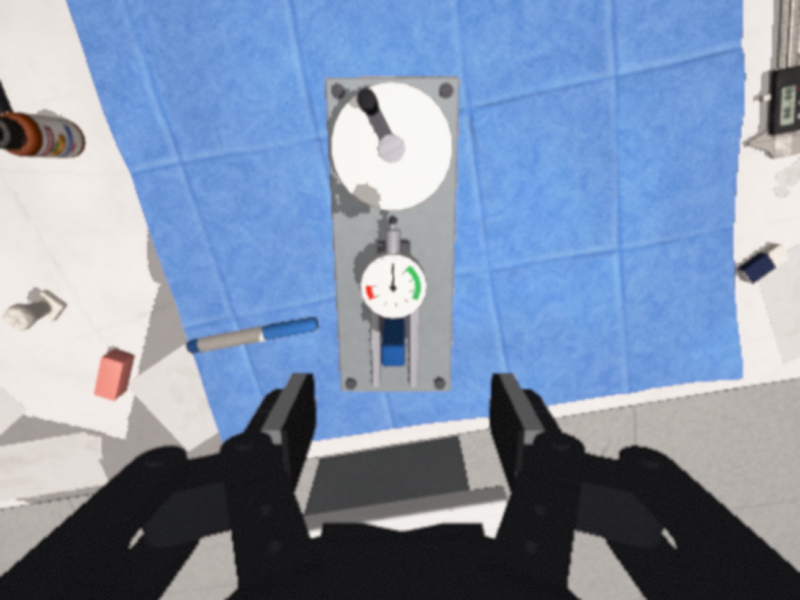

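The wrist view shows the wheel cover at (391,146), the crank at about (368,99), the dial at (393,287) with its hand at 0, and the post's top face at about (393,353). I'll enlarge the crank and post to refine these.

```bash
python3 - <<'E'
from h import *
a=cv2.imread("pics/w1.png")[70:400,320:470]
cv2.imwrite("pics/c1.png",cv2.resize(np.hstack([a[:165],a[165:]]),None,fx=2.6,fy=2.6,interpolation=cv2.INTER_CUBIC))
k=.64
w=atz("wrist",391*k,146*k,56);p=atz("wrist",393*k,353*k,96);c=atz("wrist",367*k,98*k,101);d=atz("wrist",393*k,287*k,54)
for n in(w,p,c,d):print(n.round(1),np.linalg.norm((n-w)[:2]),np.degrees(np.arctan2(*(n-w)[1::-1])))
E
```

```text
[ 555.9 -101.9   56. ] 0.0 0.0
[398.4 -73.3  96. ] 160.05433264473487 169.72664898990243
[586.9 -92.6 101. ] 32.355838990910584 16.691980227358755
[441.9 -81.   54. ] 115.88287297716343 169.64592243217157
```

View pics/c1.png

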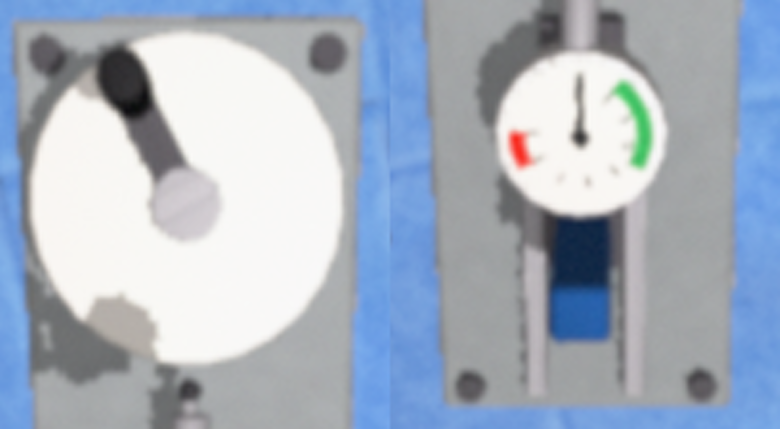

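```bash
python3 - <<'E'
from h import *
k=.64
p=atz("wrist",393.5*k,355.5*k,96);t=atz("wrist",392.5*k,217*k,42);w=atz("wrist",391*k,146*k,56);print(p,np.linalg.norm((t-w)[:2]))
s=sense();q=s["ee_rot"];Rm=R.from_quat([q[1],q[2],q[3],q[0]])
print(Rm.inv().apply(np.array([p[0],p[1],66])-s["eef_pos"])/25,Rm.as_matrix()[:2,0])
E
```

```text
[396.16035039 -73.29595818  96.        ] 56.90776550904591
[-2.85638736 -0.28424449  7.36279692] [ 0.98229248 -0.18735387]
```

```bash
M="python3 -m crank"
$M '[[[-0.9,-0.1,0.5,0,0,0,60],[-0.9,-0.1,0.8,0,0,0,60],[-0.95,-0.08,1,0,0,0,60],[0,0,1,0,0,0,60],[0,0,1,0,0,0,60],[0,0,1,0,0,0,60],[0,0,0.6,0,0,0,60],[0,0,0,0,0,0,60]]]' 40
python3 - <<'E'
from h import *
print(sense()["eef_pos"])
a=capture("wrist"); cv2.imwrite("pics/w2.png",a)
E
```

```text
time_s: 3.35
eef_pos: [397.8, -73.4, 101.2]
ee_rot: [-0.001, 0.996, -0.094, -0.002]
force: [0.7, -0.4, 0.4]
grip_width: 0.705
grip_force: 0.0
[397.83611766 -73.35880353 101.22975415]
```

View pics/w2.png

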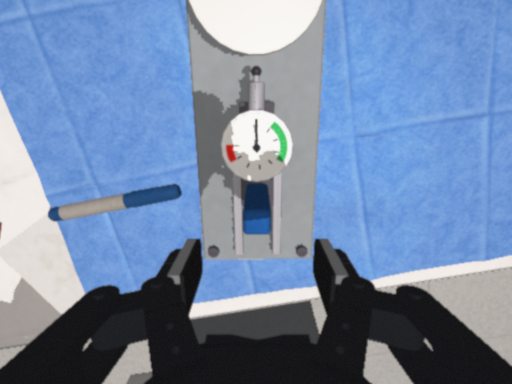

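The view shows the post at column 257, its top face spanning about rows 208–234, centred between the fingers. The plunger tip is at about row 67 and the near edge of the cover at row 54.

```bash
python3 - <<'E'
from h import *
e=sense()["eef_pos"]; ax=np.array([.982,-.187]); 
for n,u,v,z in(("postnear",257,234,96),("posttopfar",257,210,96),("tip",256.5,67,42),("dial",256.5,147,54),("rim48",257,54,56)):
  x=atz("wrist",u,v,z); print(n,x.round(1),((x-e)[:2]@ax).round(1),((x-e)[:2]@[ -ax[1],ax[0]]).round(1))
E
```

```text
postnear [387.6 -71.2  96. ] -11.3 0.4
posttopfar [405.5 -74.6  96. ] 6.9 0.4
tip [501.5 -92.5  42. ] 104.5 0.8
dial [442.7 -81.3  54. ] 44.7 0.8
rim48 [508.2 -94.2  56. ] 111.4 0.4
```

```bash
M="python3 -m crank"
$M '[[[0,0,0.7,0,0,0,60],[0,0,0.7,0,0,0,60],[0,0,0,0,0,0,10],[0,0,0,0,0,0,10],[0,0,0,0,0,0,10],[0,0,0,0,0,0,10],[0,0,0,0,0,0,10],[0,0,0,0,0,0,10]]]' 40
$M '[[[0.08,0,0,0,0,0,10],[0.08,0,0,0,0,0,10],[0.08,0,0,0,0,0,10],[0.08,0,0,0,0,0,10],[0.08,0,0,0,0,0,10],[0.08,0,0,0,0,0,10],[0,0,0,0,0,0,10],[0,0,0,0,0,0,10]]]' 40
python3 - <<'E'
from h import *
print(sense()["eef_pos"])
a=capture("wrist"); cv2.imwrite("pics/w3.png",cv2.resize(a[:,130:386],None,fx=2.3,fy=1.56*1,interpolation=cv2.INTER_CUBIC) if 0 else cv2.resize(a[:260,140:376],None,fx=2.3,fy=2.3,interpolation=cv2.INTER_CUBIC))
E
```

```text
time_s: 4.2
eef_pos: [399.0, -73.9, 67.9]
ee_rot: [0.0, 0.996, -0.095, 0.0]
force: [0.3, 0.4, 0.5]
grip_width: 0.119
grip_force: 0.0
time_s: 5.0
eef_pos: [410.6, -76.0, 67.6]
ee_rot: [-0.0, 0.996, -0.095, -0.0]
force: [-0.4, 0.6, -0.6]
grip_width: 0.123
grip_force: 0.0
[410.58393256 -76.0448096   67.56214155]
```

View pics/w3.png

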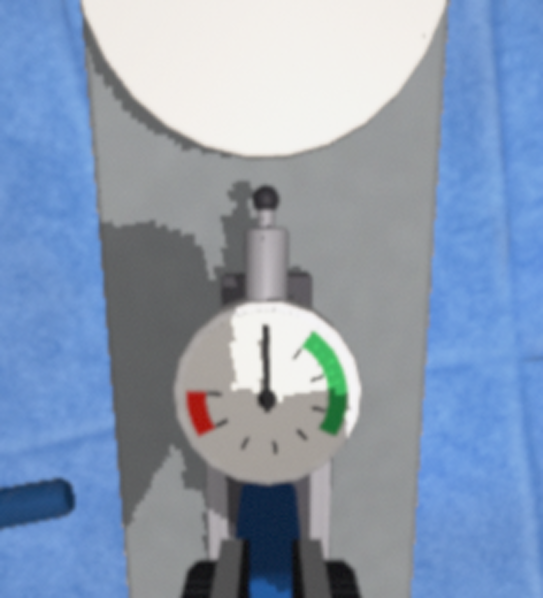

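The gripper closed to 10 mm with no force on the pads, so it missed the post. The carriage hasn't moved and the hand is still at 0. I'll check from the side and with the full wrist view.

```bash
python3 - <<'E'
from h import *
a=capture("wrist"); b=capture("side")[165:265,190:340]
cv2.imwrite("pics/w4.png",np.hstack([cv2.resize(a[150:384,150:362],None,fx=1.7,fy=1.7),cv2.resize(b,(430,397),interpolation=cv2.INTER_CUBIC)[:397]]))
m=camera_model("side");M=np.linalg.inv(np.array(m["world_from_camera"]))
for P in ([410.6,-76,68],[396,-73.3,96],[555.9,-101.9,56]):
  c=M@np.array([*P,1]);print(m["cx"]+m["fx"]*c[0]/-c[2],m["cy"]-m["fy"]*c[1]/-c[2])
E
```

```text
Traceback (most recent call last):
ValueError: all the input array dimensions except for the concatenation axis must match exactly, but along dimension 0, the array at index 0 has size 398 and the array at index 1 has size 397
```

```bash
python3 - <<'E'
from h import *
a=capture("wrist"); b=capture("side")[165:265,190:340]
cv2.imwrite("pics/w4.png",np.hstack([cv2.resize(a[150:384,150:362],(360,398)),cv2.resize(b,(430,398),interpolation=cv2.INTER_CUBIC)]))
m=camera_model("side");M=np.linalg.inv(np.array(m["world_from_camera"]))
for P in ([410.6,-76,68],[396,-73.3,96],[555.9,-101.9,56]):
  c=M@np.array([*P,1]);print(m["cx"]+m["fx"]*c[0]/-c[2],m["cy"]-m["fy"]*c[1]/-c[2])
E
```

```text
288.1084043670249 215.1131254639702
292.7111584014096 208.9235679243291
251.0143577406428 199.95471249708882
```

View pics/w4.png

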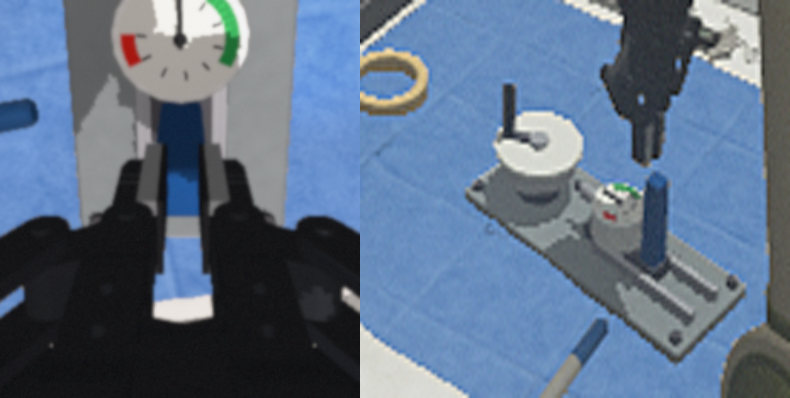

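The fingertips sit just above the post top in both views, with the post visible between and below them. So they end higher than the reported TCP suggests. I'll check this by triangulating the post and the fingertips.

```bash
python3 - <<'E'
from h import *
from scipy.optimize import least_squares
m=camera_model("wrist");T=np.array(m["T_tool_cam"]);q=sense()["ee_rot"];Rm=R.from_quat([q[1],q[2],q[3],q[0]]).as_matrix()
def proj(P,e):
    c=T[:3,:3].T@(Rm.T@(P-e)-T[:3,3]); return m["cx"]+m["fx"]*c[0]/-c[2],m["cy"]-m["fy"]*c[1]/-c[2]
es=[np.array(x) for x in([465,-93.7,250],[397.8,-73.4,101.2],[410.6,-76,67.6])]
# post near edge, dial centre
for n,uv in(("post",[(251.8,234.3),(257,234),(256.5,276)]),("dial",[(251.6,183.8),(256.5,147),(255.7,174)])):
  r=least_squares(lambda P:np.ravel([np.subtract(proj(P,e),o) for e,o in zip(es,uv)]),[400,-75,60]);print(n,r.x,r.fun.round(1))
m2=camera_model("side");M=np.linalg.inv(np.array(m2["world_from_camera"]))
for P in([189.2,-489.4,193.6],):
  c=M@np.array([*P,1]);print(m2["cx"]+m2["fx"]*c[0]/-c[2],m2["cy"]-m2["fy"]*c[1]/-c[2])
for g in(-40,-30,-20,-10,0):print(g,[np.round(proj(np.array(es[2])+Rm@[x,5,g],es[2])) for x in(-11,11)])
b=cv2.imread("pics/side.png");g=cv2.cvtColor(b,cv2.COLOR_BGR2GRAY)[100:170,405:440];print([(i+100,g[i].min()) for i in range(25,50,2)])
E
```

```text
post [384.98992545 -70.48469561  90.97673617] [-0.3 -0.2 -0.   0.1  0.2 -0. ]
dial [442.88333438 -81.07567527  60.59376007] [-0.3  0.5 -0.2  0.1  0.3 -0.4]
413.5259880637869 145.30520527328247
-40 [array([267., 269.]), array([267., 233.])]
-30 [array([266., 260.]), array([266., 226.])]
-20 [array([266., 252.]), array([266., 219.])]
-10 [array([265., 244.]), array([266., 213.])]
0 [array([265., 238.]), array([265., 208.])]
[(125, np.uint8(18)), (127, np.uint8(33)), (129, np.uint8(31)), (131, np.uint8(33)), (133, np.uint8(39)), (135, np.uint8(44)), (137, np.uint8(95)), (139, np.uint8(90)), (141, np.uint8(93)), (143, np.uint8(96)), (145, np.uint8(95)), (147, np.uint8(83)), (149, np.uint8(85))]
```

The post and dial heights agree with the camera pose, so the fingers really end about 32 mm short of the reported TCP. I'll open, go back over the post, descend 31 mm more and grip.

```bash
M="python3 -m crank"
$M '[[[0,0,-0.2,0,0,0,60],[0,0,0,0,0,0,60],[-0.3,0,0,0,0,0,60],[-0.25,0,0,0,0,0,60],[0,0,0.5,0,0,0,60],[0,0,0.5,0,0,0,60],[0,0,0.4,0,0,0,60],[0,0,0,0,0,0,60]]]' 40
$M '[[[0,0,0,0,0,0,10],[0,0,0,0,0,0,10],[0,0,0,0,0,0,10],[0,0,0,0,0,0,10],[0,0,0,0,0,0,10],[0,0,0,0,0,0,10],[0,0,0,0,0,0,10],[0,0,0,0,0,0,10]]]' 40
```

```text
time_s: 6.05
eef_pos: [396.1, -73.1, 36.7]
ee_rot: [-0.0, 0.995, -0.095, -0.001]
force: [-0.7, 0.4, 0.1]
grip_width: 0.698
grip_force: 0.0
time_s: 6.85
eef_pos: [397.5, -72.8, 38.2]
ee_rot: [-0.001, 0.996, -0.095, 0.0]
force: [1.8, 8.2, 5.5]
grip_width: 0.222
grip_force: 41.0
```

```bash
M="python3 -m crank"
$M '[[[0.08,0,0,0,0,0,10],[0.08,0,0,0,0,0,10],[0.08,0,0,0,0,0,10],[0.08,0,0,0,0,0,10],[0.08,0,0,0,0,0,10],[0.08,0,0,0,0,0,10],[0,0,0,0,0,0,10],[0,0,0,0,0,0,10]]]' 40
python3 - <<'E'
from h import *
a=capture("wrist"); cv2.imwrite("pics/w5.png",cv2.resize(a[:,130:386],None,fx=1.56,fy=1.56,interpolation=cv2.INTER_CUBIC)); cv2.imwrite("pics/raw5.png",a)
E
```

```text
time_s: 7.65
eef_pos: [408.1, -74.7, 38.2]
ee_rot: [-0.001, 0.996, -0.095, -0.001]
force: [-5.3, 7.5, 12.5]
grip_width: 0.221
grip_force: 41.7
```

View pics/w5.png

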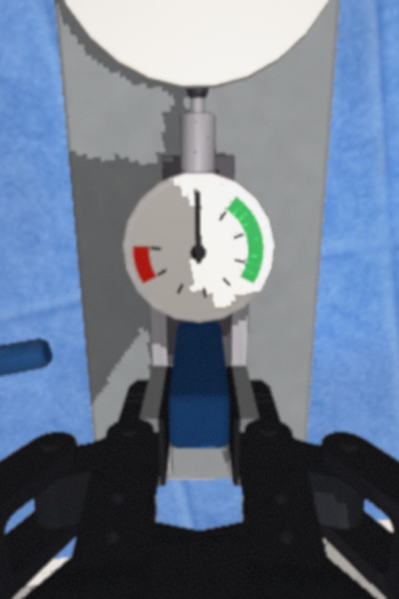

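The post is gripped and the carriage has moved about 11 mm. The plunger is just at the cover edge and the hand is still at 0; the dial hub is at raw pixel (257,161.5). I'll write a hand reader and keep sliding in small steps.

```bash
M="python3 -m crank"
cat >> h.py <<'E'
def hand(img,c,r0=8,r1=25):
    g=cv2.cvtColor(img,cv2.COLOR_BGR2GRAY).astype(np.float32)
    th=np.radians(np.arange(-20,300,1.)); r=np.arange(r0,r1,.5)
    p=cv2.remap(g,(c[0]+np.outer(np.sin(th),r)).astype(np.float32),(c[1]-np.outer(np.cos(th),r)).astype(np.float32),cv2.INTER_LINEAR).mean(1)
    s=p-np.minimum(np.roll(p,14),np.roll(p,-14)); s[:15]=np.where(th[:15]<-.1,99,s[:15]); s[-15:]=99
    i=np.argmin(s); w=np.clip(-s[i-4:i+5],0,None); return float((w*th[i-4:i+5]).sum()/w.sum()),float(s[i])
E
python3 -c "
from h import *
print(hand(cv2.imread('pics/raw5.png'),(256.9,161.5)))"
$M '[[[0.06,0,0,0,0,0,10],[0.06,0,0,0,0,0,10],[0.04,0,0,0,0,0,10],[0,0,0,0,0,0,10],[0,0,0,0,0,0,10],[0,0,0,0,0,0,10],[0,0,0,0,0,0,10],[0,0,0,0,0,0,10]]]' 40
python3 -c "
from h import *
print(hand(capture('wrist'),(256.9,161.5)))"
```

```text
(-0.03988246926876357, -98.7542495727539)
time_s: 8.5
eef_pos: [411.8, -75.4, 38.2]
ee_rot: [-0.001, 0.996, -0.094, -0.001]
force: [-8.0, 6.9, 14.0]
grip_width: 0.224
grip_force: 42.0
(0.41847909126308275, -150.36343383789062)
```

```bash
M="python3 -m crank"
$M '[[[0.03,0,0,0,0,0,10],[0.03,0,0,0,0,0,10],[0,0,0,0,0,0,10],[0,0,0,0,0,0,10],[0,0,0,0,0,0,10],[0,0,0,0,0,0,10],[0,0,0,0,0,0,10],[0,0,0,0,0,0,10]]]' 40
python3 -c "
from h import *
a=capture('wrist');cv2.imwrite('pics/raw6.png',a);print(hand(a,(256.9,161.5)))"
```

```text
time_s: 9.35
eef_pos: [413.0, -75.6, 38.2]
ee_rot: [-0.001, 0.996, -0.094, -0.002]
force: [-9.3, 7.7, 13.7]
grip_width: 0.222
grip_force: 42.1
(1.1532966742269122, -152.29983520507812)
```

```bash
M="python3 -m crank"
$M '[[[0,0,0,0,0,0,60],[0,0,0,0,0,0,60],[0,0,0,0,0,0,60],[0,0,0,0,0,0,60],[0,0,-0.6,0,0,0,60],[0,0,-0.9,0,0,0,60],[0,0,-0.9,0,0,0,60],[0,0,0,0,0,0,60]]]' 40
$M '[[[1,-0.1,0,0,0,0,60],[1,-0.1,0,0,0,0,60],[1,-0.1,0,0,0,0,60],[1,-0.1,0,0,0,0,60],[1,-0.1,0,0,0,0,60],[1,-0.1,0,0,0,0,60],[1,-0.06,0,0,0,0,60],[0,0,0,0,0,0,60]]]' 40
python3 - <<'E'
from h import *
print(sense()["eef_pos"])
a=capture("wrist"); cv2.imwrite("pics/w7.png",cv2.resize(a,(700,525),interpolation=cv2.INTER_CUBIC))
E
```

```text
time_s: 10.2
eef_pos: [415.7, -77.5, 99.8]
ee_rot: [0.001, 0.996, -0.095, 0.002]
force: [0.6, -1.0, -0.4]
grip_width: 0.703
grip_force: 0.0
time_s: 11.0
eef_pos: [590.7, -93.9, 95.9]
ee_rot: [-0.0, 0.996, -0.095, -0.0]
force: [-0.1, 0.0, -0.3]
grip_width: 0.701
grip_force: 0.0
[590.70794771 -93.87157802  95.9068756 ]
```

View pics/w7.png

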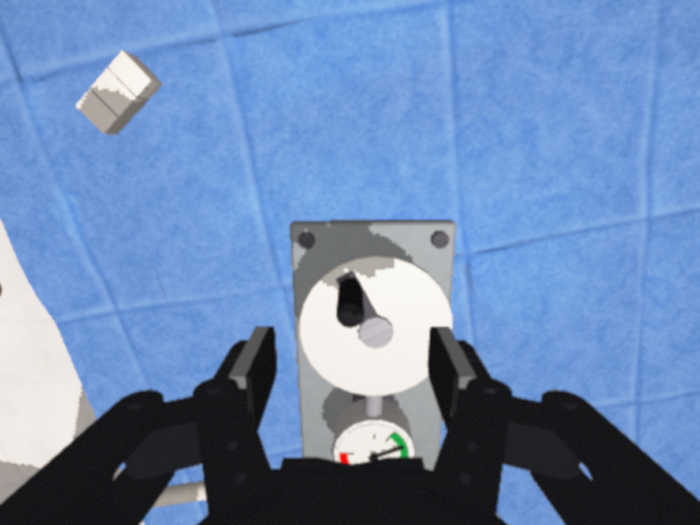

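The sleeve top is at (350,313), centred between the fingers. The dial still reads about 1.2 rad after release. While cranking, the dial would be hidden in this orientation. So I'll turn the tool half round, putting the camera on the dial side, and lean it 12°.

```bash
M="python3 -m crank"
python3 -c "
from h import *
print(atz('wrist',256,229,101),sense()['joints'])"
$M '[[[0,0,-0.2,0,0,-1,60],[0,0,0,0,0,-1,60],[0,0,0,0,0,-1,60],[0,0,0,0,0,-1,60],[0,0,0,0,0,-1,60],[0,0,0,0,0,-1,60],[0,0,0,0,0,-1,60],[0,0,0,0,0,-1,60]]]' 80
$M '[[[0,0,0,0,0,-1,60],[0,0,0,0,0,-1,60],[0,0,0,0,0,-1,60],[0,0,0,0,0,-1,60],[0,0,0,0,0,-1,60],[0,0,0,0,0,-1,60],[0,0,0,0,0,-1,60],[0,0,0,0,0,-1,60]]]' 80
$M '[[[0,0,0,0,0,-1,60],[0,0,0,0,0,-1,60],[0,0,0,0,0,-1,60],[0,0,0,0,0,-1,60],[0,0,0,0,0,-1,60],[0,0,0,0,0,-1,60],[0,0,0,0,0,-0.5,60],[0,0,0,0,0,0,60]]]' 80
$M '[[[0,0,0,0,1,0,60],[0,0,0,0,0.5,0,60],[0,0,0,0,0,0,60],[0,0,0,0,0,0,60],[0,0,0,0,0,0,60],[0,0,0,0,0,0,60],[0,0,0,0,0,0,60],[0,0,0,0,0,0,60]]]' 80
python3 - <<'E'
from h import *
s=sense();q=s["ee_rot"];Rm=R.from_quat([q[1],q[2],q[3],q[0]]).as_matrix();e=s["eef_pos"];print(e,s["joints"].round(2),Rm.round(3))
a=capture("wrist"); cv2.imwrite("pics/w8.png",cv2.resize(a,(700,525),interpolation=cv2.INTER_CUBIC))
E
```

```text
[587.35137715 -92.10029999 101.        ] [-3.53591657e-01  5.57051942e-01  1.39868331e+00 -4.60791810e-05
  1.18762375e+00  1.40675222e+00]
time_s: 11.85
eef_pos: [588.2, -93.4, 101.9]
ee_rot: [-0.0, 0.893, 0.45, -0.0]
force: [-0.5, 0.3, -0.9]
grip_width: 0.701
grip_force: 0.0
time_s: 12.65
eef_pos: [588.2, -93.4, 101.9]
ee_rot: [-0.001, 0.519, 0.855, -0.0]
force: [0.6, -0.7, -0.5]
grip_width: 0.705
grip_force: 0.0
time_s: 13.45
eef_pos: [588.3, -93.4, 102.0]
ee_rot: [-0.001, 0.095, 0.996, 0.0]
force: [-0.6, -0.1, -0.2]
grip_width: 0.701
grip_force: 0.0
time_s: 14.25
eef_pos: [589.2, -93.6, 102.8]
ee_rot: [-0.104, 0.094, 0.99, 0.01]
force: [-0.3, -0.7, -0.1]
grip_width: 0.7
grip_force: 0.0
[589.18709217 -93.57378784 102.83703958] [-0.34  0.68  1.18 -0.03  1.48 -1.71] [[-0.961  0.189 -0.204]
 [ 0.185  0.982  0.039]
 [ 0.207 -0.    -0.978]]
```

View pics/w8.png

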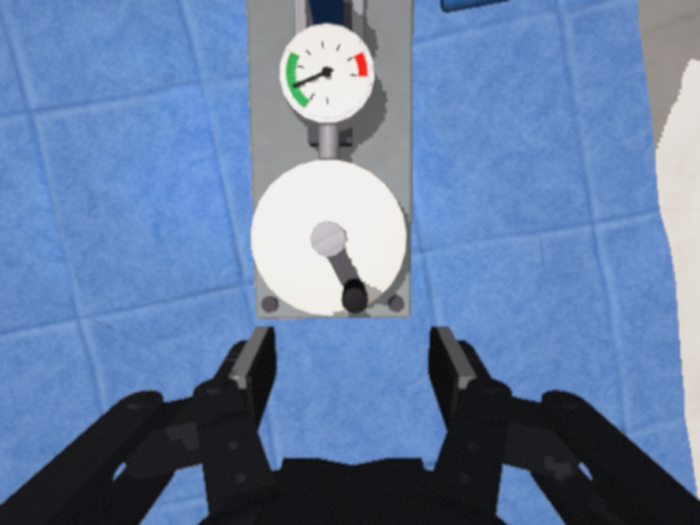

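The view shows the dial at (327,72) with its hand at about 1.2 rad, the wheel hub at (328,238) and the sleeve top at (354,291). It is all clear of the gripper.

```bash
python3 - <<'E'
from h import *
k=512/700
s=sense();q=s["ee_rot"];Rm=R.from_quat([q[1],q[2],q[3],q[0]]).as_matrix();e=s["eef_pos"]
c=atz("wrist",354*k,290*k,101);w=atz("wrist",329*k,238*k,56);d=atz("wrist",327*k,72*k,54)
print(c,w,d,np.linalg.norm((c-w)[:2]),np.linalg.norm((d-w)[:2]))
c[:2]=(c[:2]+[587.4,-92.1])/2
G=e+Rm@[0,0,-44]; print(G,c,Rm.T@(np.array([c[0],c[1],90])-G)/25)
E
```

```text
[581.93880709 -90.7423989  101.        ] [ 554.44700847 -100.73033465   56.        ] [458.18168383 -83.07010328  54.        ] 29.249920550315213 97.87183711283656
[598.16863325 -95.28667915 145.81855608] [584.66940355 -91.42119945 101.        ] [0.0839728  0.04999491 2.3002306 ]
```

```bash
M="python3 -m crank"
$M '[[[0,0.06,0.6,0,0,0,60],[0,0,0.7,0,0,0,60],[0,0,0.7,0,0,0,60],[0,0,0.3,0,0,0,60],[0,0,0,0,0,0,5],[0,0,0,0,0,0,5],[0,0,0,0,0,0,5],[0,0,0,0,0,0,5]]]' 80
python3 - <<'E'
from h import *
a=capture("wrist"); cv2.imwrite("pics/w9.png",cv2.resize(a,(700,525),interpolation=cv2.INTER_CUBIC));cv2.imwrite("pics/raw9.png",a)
s=sense();q=s["ee_rot"];Rm=R.from_quat([q[1],q[2],q[3],q[0]]).as_matrix();print(s["eef_pos"],s["eef_pos"]+Rm@[0,0,-44],s["grip_width"],s["grip_force"])
E
```

```text
time_s: 15.1
eef_pos: [578.4, -90.2, 47.5]
ee_rot: [-0.103, 0.094, 0.99, 0.01]
force: [-0.1, -1.3, 2.5]
grip_width: 0.123
grip_force: 78.1
[578.44728041 -90.16687871  47.42952481] [587.34918475 -91.85836245  90.48640558] 0.12188131229902954 78.15590143203735
```

View pics/w9.png

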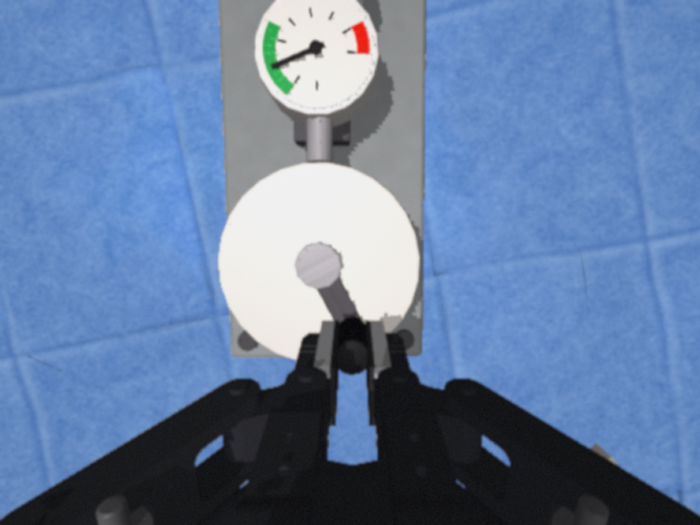

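The sleeve is gripped at 78 N. The dial hub is at (317,47), raw (231.9,34.4), with the hand in green. I've now viewed 11 pictures, one over the limit of 10, so from here I'll read the dial by code only. Next I'll set up the reader and a chord table of 20° per call.

```bash
cat > st.py <<'E'
from h import *
import sys,json
m=camera_model("wrist");T=np.array(m["T_tool_cam"])
s=sense();q=s["ee_rot"];Rm=R.from_quat([q[1],q[2],q[3],q[0]]).as_matrix();e=s["eef_pos"]
X=np.array([-.982,.189]);Y=np.array([-.189,-.982]);AX=np.array([555.4,-101.5])
def read(a,D):
    c=T[:3,:3].T@(Rm.T@(D-e)-T[:3,3]);u,v=m["cx"]+m["fx"]*c[0]/-c[2],m["cy"]-m["fy"]*c[1]/-c[2]
    f=a[::-1,::-1].copy(); best=min(((hand(f,(511-u+i,383-v+j)),i,j) for i in range(-4,5) for j in range(-4,5)),key=lambda t:t[0][1])
    return u,v,best
if __name__=="__main__":
    if "init" in sys.argv:
        a=cv2.imread("pics/raw9.png"); D=atz("wrist",231.9,34.4,56); json.dump(list(D),open("D.json","w"))
        for i in range(19):
            p0,p1=np.radians(-152+20*i),np.radians(-132+20*i); d=34*np.array([np.cos(p1)-np.cos(p0),np.sin(p1)-np.sin(p0)])
            v=Rm.T@np.array([*(d[0]*X+d[1]*Y),0])/25/8; print(-152+20*i,v.round(3).tolist())
    else: a=capture("wrist")
    D=np.array(json.load(open("D.json")));G=e+Rm@[0,0,-44];r=G[:2]-AX
    (h,sc),i,j=(b:=read(a,D))[2]
    print("phi %.1f r %.1f z %.1f"%(np.degrees(np.arctan2(r@Y,r@X)),np.hypot(*r),G[2]),"hand %.2f mm %.2f sc %.0f"%(h,h/.6,sc),"hub",np.round(b[:2]),i,j,"F",s["force"].round(1))
E
python3 st.py init
```

```text
-152 [0.036, 0.047, 0.007]
-132 [0.049, 0.031, 0.01]
-112 [0.057, 0.012, 0.012]
-92 [0.057, -0.008, 0.012]
-72 [0.051, -0.028, 0.011]
-52 [0.039, -0.044, 0.008]
-32 [0.022, -0.055, 0.005]
-12 [0.002, -0.059, 0.0]
8 [-0.018, -0.056, -0.004]
28 [-0.036, -0.047, -0.007]
48 [-0.049, -0.031, -0.01]
68 [-0.057, -0.012, -0.012]
88 [-0.057, 0.008, -0.012]
108 [-0.051, 0.028, -0.011]
128 [-0.039, 0.044, -0.008]
148 [-0.022, 0.055, -0.005]
168 [-0.002, 0.059, -0.0]
188 [0.018, 0.056, 0.004]
208 [0.036, 0.047, 0.007]
phi -152.3 r 33.4 z 90.5 hand 1.19 mm 1.98 sc -152 hub [232.  34.] -1 0 F [ 0.9 -0.8  5.7]
```

```bash
M="python3 -m crank"
$M '[[[0.036,0.047,0.007,0,0,0,5],[0.036,0.047,0.007,0,0,0,5],[0.036,0.047,0.007,0,0,0,5],[0.036,0.047,0.007,0,0,0,5],[0.036,0.047,0.007,0,0,0,5],[0.036,0.047,0.007,0,0,0,5],[0.036,0.047,0.007,0,0,0,5],[0.036,0.047,0.007,0,0,0,5]]]' 80 >/dev/null
python3 st.py
$M '[[[0.049,0.031,0.01,0,0,0,5],[0.049,0.031,0.01,0,0,0,5],[0.049,0.031,0.01,0,0,0,5],[0.049,0.031,0.01,0,0,0,5],[0.049,0.031,0.01,0,0,0,5],[0.049,0.031,0.01,0,0,0,5],[0.049,0.031,0.01,0,0,0,5],[0.049,0.031,0.01,0,0,0,5]]]' 80 | tail -2
python3 st.py
```

```text
phi -132.0 r 33.4 z 90.5 hand 1.22 mm 2.04 sc -152 hub [217.  47.] 1 -1 F [ 0.8 -3.   5.5]
grip_width: 0.122
grip_force: 78.3
phi -111.6 r 33.5 z 90.4 hand 1.17 mm 1.95 sc -161 hub [207.  64.] -1 1 F [ 3.  -1.2  4.9]
```

```bash
M="python3 -m crank"
$M '[[[0.057,0.012,0.012,0,0,0,5],[0.057,0.012,0.012,0,0,0,5],[0.057,0.012,0.012,0,0,0,5],[0.057,0.012,0.012,0,0,0,5],[0.057,0.012,0.012,0,0,0,5],[0.057,0.012,0.012,0,0,0,5],[0.057,0.012,0.012,0,0,0,5],[0.057,0.012,0.012,0,0,0,5]]]' 80 >/dev/null
python3 st.py
$M '[[[0.057,-0.008,0.012,0,0,0,5],[0.057,-0.008,0.012,0,0,0,5],[0.057,-0.008,0.012,0,0,0,5],[0.057,-0.008,0.012,0,0,0,5],[0.057,-0.008,0.012,0,0,0,5],[0.057,-0.008,0.012,0,0,0,5],[0.057,-0.008,0.012,0,0,0,5],[0.057,-0.008,0.012,0,0,0,5]]]' 80 >/dev/null
python3 st.py
$M '[[[0.051,-0.028,0.011,0,0,0,5],[0.051,-0.028,0.011,0,0,0,5],[0.051,-0.028,0.011,0,0,0,5],[0.051,-0.028,0.011,0,0,0,5],[0.051,-0.028,0.011,0,0,0,5],[0.051,-0.028,0.011,0,0,0,5],[0.051,-0.028,0.011,0,0,0,5],[0.051,-0.028,0.011,0,0,0,5]]]' 80 >/dev/null
python3 st.py
$M '[[[0.039,-0.044,0.008,0,0,0,5],[0.039,-0.044,0.008,0,0,0,5],[0.039,-0.044,0.008,0,0,0,5],[0.039,-0.044,0.008,0,0,0,5],[0.039,-0.044,0.008,0,0,0,5],[0.039,-0.044,0.008,0,0,0,5],[0.039,-0.044,0.008,0,0,0,5],[0.039,-0.044,0.008,0,0,0,5]]]' 80 >/dev/null
python3 st.py
```

```text
phi -91.6 r 33.7 z 90.5 hand 2.56 mm 4.27 sc -152 hub [203.  83.] 1 1 F [ 4.3 -0.6  4.9]
phi -71.2 r 33.9 z 90.4 hand 2.70 mm 4.51 sc -151 hub [206. 102.] -1 -2 F [ 3.5 -1.3  5.7]
phi -51.0 r 34.2 z 90.4 hand 1.20 mm 2.01 sc -159 hub [215. 120.] -2 2 F [2.3 0.3 6.4]
phi -31.2 r 34.5 z 90.4 hand 1.20 mm 2.00 sc -157 hub [229. 133.] -1 2 F [2.8 0.  5.7]
```

The peak is found: readings of 4.27 and 4.51 mm at φ −91.6° and −71.2°, against a base of 2.0 mm. The lower bump could reach only 3.5 mm. I'll go back to φ ≈ −81°.

```bash
M="python3 -m crank"
$M '[[[-0.039,0.044,-0.008,0,0,0,5],[-0.039,0.044,-0.008,0,0,0,5],[-0.039,0.044,-0.008,0,0,0,5],[-0.039,0.044,-0.008,0,0,0,5],[-0.039,0.044,-0.008,0,0,0,5],[-0.039,0.044,-0.008,0,0,0,5],[-0.039,0.044,-0.008,0,0,0,5],[-0.039,0.044,-0.008,0,0,0,5]]]' 80 >/dev/null
$M '[[[-0.051,0.028,-0.011,0,0,0,5],[-0.051,0.028,-0.011,0,0,0,5],[-0.051,0.028,-0.011,0,0,0,5],[-0.051,0.028,-0.011,0,0,0,5],[-0.051,0.028,-0.011,0,0,0,5],[-0.051,0.028,-0.011,0,0,0,5],[-0.051,0.028,-0.011,0,0,0,5],[-0.051,0.028,-0.011,0,0,0,5]]]' 80 >/dev/null
python3 st.py
$M '[[[-0.038,0.007,-0.008,0,0,0,5],[-0.038,0.007,-0.008,0,0,0,5],[-0.038,0.007,-0.008,0,0,0,5],[-0.038,0.007,-0.008,0,0,0,5],[-0.038,0.007,-0.008,0,0,0,5],[-0.038,0.007,-0.008,0,0,0,5],[0,0,0,0,0,0,5],[0,0,0,0,0,0,5]]]' 80 >/dev/null
python3 st.py
```

```text
phi -68.9 r 34.0 z 90.3 hand 2.48 mm 4.13 sc -158 hub [207. 105.] 2 3 F [-3.5 -3.   8.3]
phi -79.4 r 33.7 z 90.4 hand 2.90 mm 4.83 sc -164 hub [204.  95.] 2 3 F [-2.2  0.9  8.7]
```

```bash
M="python3 -m crank"
$M '[[[0,0,0,0,0,0,60],[0,0,0,0,0,0,60],[0,0,0,0,0,0,60],[0,0,0,0,0,0,60],[0,0,-0.5,0,0,0,60],[0,0,-1,0,0,0,60],[0,0,-1,0,0,0,60],[0,0,0,0,0,0,60]]]' 80
$M '[[[0,0,0,0,0,0,60],[0,0,0,0,0,0,60],[0,0,0,0,0,0,60],[0,0,0,0,0,0,60],[0,0,0,0,0,0,60],[0,0,0,0,0,0,60],[0,0,0,0,0,0,60],[0,0,0,0,0,0,60]]]' 80
sed -i 's/hand(f,(511-u+i,383-v+j))/hand(f,(511-u+i,383-v+j),5,16)/' st.py; python3 st.py
```

```text
time_s: 23.55
eef_pos: [561.9, -69.2, 111.6]
ee_rot: [-0.101, 0.094, 0.99, 0.009]
force: [-0.3, 0.1, -0.0]
grip_width: 0.699
grip_force: 0.0
time_s: 24.35
eef_pos: [559.7, -68.6, 107.7]
ee_rot: [-0.104, 0.094, 0.99, 0.01]
force: [-1.0, -0.7, -0.7]
grip_width: 0.701
grip_force: 0.0
phi -102.2 r 33.8 z 150.8 hand 2.92 mm 4.86 sc -124 hub [217.  97.] 2 4 F [-1.  -0.7 -0.7]
```

The gripper is clear of the crank, with its tips about 40 mm above the sleeve. The dial holds at 4.86 mm after release, so I'm handing in.

```bash
python3 -c "
from rig import *
print(finish_job())"
```

```text
the job is handed in; nothing more can be done
None
```

I handed the job in at about 24 s with the high spot under the plunger: the dial held 4.86 mm after release, against 2.0 mm on the round rim. I stopped after about 120° of the turn because the lower bump could only have read 3.5 mm. I viewed 11 pictures, one over the limit of 10, and no verdict came back.

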